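# Load spacers into the leaning tube magazine and shut its keeper

## Task

Load the two long plain spacers, one after the other and end to end, into the leaning tube magazine so that the first rests on the tube's floor and the second on the first. Then swing the keeper arm fully across the tube's mouth, against its stop. Leave the flanged spacer, the short spacer and everything else on the bench where they are.

Things in the scene. Friction and masses are not known exactly. Their poses are not given: they have to be found in the camera images.
- spacer_a_mid (a point): centre (half-way up) of one long plain spacer: aluminium cylinder, 40 mm diameter, 80 mm long, no flange, 3 mm chamfer on the lower rim, 2 mm on the upper, dark bore mark on top; about 0.18 kg. Starts standing upright on the bench; its z axis is the cylinder's axis. It may go into the tube either end first
- spacer_b_mid (a point): centre of the other long plain spacer, identical to spacer_a
- tube: the magazine's eight-sided steel tube, inside 44 mm across flats, outside 52 mm, 172 mm deep, fixed on a stand. Origin: centre of its inner floor, 45 mm above the bench. z axis: along the tube, out through its mouth, leaning 35 degrees from vertical roughly towards the robot. x axis: square to the tube, to its upper side; y axis: level
- tube_mouth (a point): centre of the tube's open mouth, axes as the tube's. Along the tube's upper (+x) side runs a 19 mm wide window slot. The keeper's pivot boss sticks out at x = 26 to 46 mm, y within 11 mm, flush with the mouth; the +y, -y and -x sides of the mouth are free. Let go in the mouth, spacers slide down by their weight
- keeper (a joint): the keeper, a flat steel arm 14 mm wide that turns in the plane 1 to 7 mm above the tube's mouth. Value in rad: 0 = shut against its stop, arm lying across the middle of the mouth, from the pivot towards the tube's -x; grows as it swings out by the tube's -y side (1.57 = along -y; stop at 2.6). Starts at 1.6 to 2.3; friction holds it where it is left; 1 N at the peg moves it
- keeper_pivot (a point): the keeper's pivot axis, at the height of the mouth: at x = 36 mm, y = 0 from the mouth's centre in the tube's axes; parallel to the tube's z axis
- keeper_peg (a point): a point on the axis of the keeper's black peg, 62 mm from the pivot, 21 mm above the mouth's plane; the peg is 14 mm diameter, parallel to the tube, and stands from 2 to 36 mm above the mouth's plane; its z axis is the tube's z axis, its -x axis points along the arm from pivot to peg
- flanged_mid (a point): centre of the flanged spacer, to be left alone: 40 mm diameter, 80 mm tall, with a 62 mm flange 8 mm thick at its foot; stands among the others
- short_mid (a point): centre of the short spacer, to be left alone: 40 mm diameter, 35 mm tall; stands among the others
- wash_bottle: yellow plastic bottle with a thin spout, 60 mm diameter, 190 mm tall with spout; origin at the centre of its underside; to be left alone
- screwdriver: screwdriver lying on the bench, 210 mm long; to be left alone
- screw_tray: small black tray with screws, 120 x 90 x 30 mm; origin at the centre of its underside; to be left alone
Things that resemble listed ones, but are neither listed nor needed, are in the scene too. Leave any blue look-alike of the part that bears spacer_a_mid alone. What is shaped like the part that bears spacer_b_mid but yellow is not meant.

How it is judged (in metres and radians):
On the way, in this order (a step that is already met when the one before it is completed fails the run):
1. one long plain spacer rests on the tube's floor, let go (((z of spacer_a_mid in the frame of tube between 0.034 and 0.046 m and x of spacer_a_mid in the frame of tube between -0.008 and 0.008 m and y of spacer_a_mid in the frame of tube between -0.008 and 0.008 m and angle between the z axis of spacer_a_mid and the z axis of tube, either way round below 0.15 rad and contact force between the fingers and spacer_a below 0.2 N) or (z of spacer_b_mid in the frame of tube between 0.034 and 0.046 m and x of spacer_b_mid in the frame of tube between -0.008 and 0.008 m and y of spacer_b_mid in the frame of tube between -0.008 and 0.008 m and angle between the z axis of spacer_b_mid and the z axis of tube, either way round below 0.15 rad and contact force between the fingers and spacer_b below 0.2 N))), for 0.2 s.
2. both long plain spacers lie end to end in the tube (((z of spacer_a_mid in the frame of tube between 0.034 and 0.046 m and x of spacer_a_mid in the frame of tube between -0.008 and 0.008 m and y of spacer_a_mid in the frame of tube between -0.008 and 0.008 m and angle between the z axis of each of spacer_a_mid, spacer_b_mid and the z axis of tube, either way round below 0.15 rad and z of spacer_b_mid in the frame of tube between 0.112 and 0.128 m and x of spacer_b_mid in the frame of tube between -0.008 and 0.008 m and y of spacer_b_mid in the frame of tube between -0.008 and 0.008 m) or (z of spacer_b_mid in the frame of tube between 0.034 and 0.046 m and x of spacer_b_mid in the frame of tube between -0.008 and 0.008 m and y of spacer_b_mid in the frame of tube between -0.008 and 0.008 m and angle between the z axis of each of spacer_b_mid, spacer_a_mid and the z axis of tube, either way round below 0.15 rad and z of spacer_a_mid in the frame of tube between 0.112 and 0.128 m and x of spacer_a_mid in the frame of tube between -0.008 and 0.008 m and y of spacer_a_mid in the frame of tube between -0.008 and 0.008 m))), for 0.2 s.
3. the keeper is swung shut over the mouth (((z of spacer_a_mid in the frame of tube between 0.034 and 0.046 m and x of spacer_a_mid in the frame of tube between -0.008 and 0.008 m and y of spacer_a_mid in the frame of tube between -0.008 and 0.008 m and angle between the z axis of each of spacer_a_mid, spacer_b_mid and the z axis of tube, either way round below 0.15 rad and z of spacer_b_mid in the frame of tube between 0.112 and 0.128 m and x of spacer_b_mid in the frame of tube between -0.008 and 0.008 m and y of spacer_b_mid in the frame of tube between -0.008 and 0.008 m) or (z of spacer_b_mid in the frame of tube between 0.034 and 0.046 m and x of spacer_b_mid in the frame of tube between -0.008 and 0.008 m and y of spacer_b_mid in the frame of tube between -0.008 and 0.008 m and angle between the z axis of each of spacer_b_mid, spacer_a_mid and the z axis of tube, either way round below 0.15 rad and z of spacer_a_mid in the frame of tube between 0.112 and 0.128 m and x of spacer_a_mid in the frame of tube between -0.008 and 0.008 m and y of spacer_a_mid in the frame of tube between -0.008 and 0.008 m)) and value of joint keeper below 0.15 rad), for 0.2 s.
At the end, for the whole second after the job is handed in: Both long plain spacers rest in the tube, in line with it (8 mm sideways, 0.15 rad), the lower within 6 mm of its place on the floor, the upper within 8 mm of its place on the lower; keeper within 0.15 rad of shut; other spacers, bottle, screwdriver and tray within 30 mm of their starts (all of step 3 and linear speed of each of spacer_a, spacer_b below 0.02 m/s); the robot touches nothing.
It fails at once if the flanged spacer is moved by more than 30 mm (distance of flanged_mid from where it was at the start of the episode above 0.03 m).
It fails at once if the short spacer is moved by more than 30 mm (distance of short_mid from where it was at the start of the episode above 0.03 m).
It fails at once if the wash bottle is moved by more than 30 mm (distance of wash_bottle from where it was at the start of the episode above 0.03 m).
It fails at once if the screwdriver is moved by more than 30 mm (distance of screwdriver from where it was at the start of the episode above 0.03 m).
It fails at once if the screw tray is moved by more than 30 mm (distance of screw_tray from where it was at the start of the episode above 0.03 m).
It also fails if it takes over 67 s, if anything falls off the work surface, if the arm or the gripper's body presses on something with over 40 N, if the wrist force passes 120 N, or if a joint passes its speed limit or range.

## Robot

A 6-joint arm with a two-finger parallel gripper is mounted at the origin on the work surface. World frame = base frame: x ahead of the robot, y to its left, z up, the work surface at z = 0. Lengths are in m, angles in degrees, forces in N, time in s.
With the tool pointing down it reaches from about 0.375 to 0.9 m from the base axis. Payload 3.1 kg.
Tool frame: the origin (TCP) lies on the centre line of the jaws, within the pads' length; the fingertips stand 25 mm ahead of it and the grasp point (between the pads) lies 6 mm ahead of it; y points along the fingers, x is the direction in which the jaws open and shut, and the axes are right-handed (so a half turn about y gives the same grasp; the last joint's range is limited). The gripper opens to 87 mm and grips with 3 to 60 N. Pads are 19 mm wide; open, the fingers measure 117 mm over their backs; the gripper's body (75 mm by 190 mm) begins 51 mm behind the grasp point.
Start: joints at [-78.81, 30.224, 82.088, -0, 67.689, -10.227], TCP at [0.228, -0.582, 0.248] pointing down, gripper open.
Joint ranges: [-176.69, 176.69], [-43.24, 126.21], [12.49, 139.97], [-82, 262], [0, 151.66], [-163.58, 163.58]. Speed limits (degrees/s): [159.86, 159.86, 180, 180, 180, 180].

## Interface

Orientations are given as a 3x3 rotation matrix whose columns are the frame's x, y, z axes.
In Python, from rig import * gives the robot as it stands.
- The arm moves only by the tool play_rows, never from a script. Its argument "commands" is a list of rows, each a list of 2 entries, a list of its own where there are three numbers: the shift along the world's x, y, z in m, then the turn, a rotation vector about the world's x, y, z in rad. A call has 1 to 10 rows; each row is the pose to reach, as a shift and turn from the pose commanded when the call began; what a row does not reach only later rows make up. A row lasts 1/8 s, in which the tool goes at most 62.5 mm and 10.7 degrees, less where a joint would pass 70% of its speed; a pose out of reach is approached as far as the arm can. A call with a gripper value outside its range is refused whole. "gripper" is the finger opening in m, from 0 to 0.087, set as the call begins (left out, the last holds). The fingers move at their own pace and stop on an object; the grip force is fixed at half the most. Time passes only in rows, so rows that repeat a pose let the fingers close. It gives the time, the measured TCP pose, the force and the opening at its end, in the units of the state.
- read_state(): the state, without advancing time (a new reading comes with each control period).
- capture(name): name is "scene" or "top" or "wrist"; returns a dict with "frame" (400x640x3 uint8, red, green, blue), "depth" (400x640 float32, m along the optical axis (not along the pixel's ray), 0 where there is no reading), "mtx" (3x3 intrinsics, pixels), "cam_to_world" (4x4, takes a point from camera to world coordinates); the wrist camera has in their place "hand_eye" (4x4, takes a point from camera to tool coordinates, whose origin is the TCP and whose axes are the tool frame's). Camera axes: x right, y down, z forward; pixel columns grow to the right and rows downward; lengths in m; the calibration is good to about 2 mm. A picture is of the moment at which its call begins: read the wrist's pose just before it.
- hand_in(): hands the job in, once; it reports no verdict.
The state is a dict: "time_s": time; "joint_positions": joint angles; "qvel": joint speeds; "tau": joint torques, N m; "position": TCP position; "tcp_rot": TCP orientation; "force": force on the tool from outside, world axes, zero at the start; "moment": the same for the moment, N m; "opening": opening from 0.0 (shut) to 1.0 (fully open).
Only numpy, scipy, OpenCV 4.12 (cv2) and the standard library are available. Lean on these libraries where they do the work, as an engineer would, in place of code of your own. Each camera call takes 0.05 s, during which the arm holds its last target. There are 200 camera calls.

## Working session

There is one attempt and no reset: what is moved stays moved. The work goes in short steps, Python scripts to look and compute and a tool call to move; the robot and the scene stay as the last step left them, time stands still between calls to the robot, and variables do not carry over. Pictures are saved under pics/ and viewed, about 8 in all and at most 12, crops included, and the job is handed in when it is done.

Besides the shell and the picture viewer there is one more tool, called after "Emit:" by a JSON object that holds its "fn" and its "kwargs", one argument or row to a line. play_rows: Moves the arm, as the interface text tells. Its arguments: {"type":"object","properties":{"commands":{"type":"array"},"gripper":{"type":"number"}},"required":["commands"]}

```bash
ls; mkdir -p pics; cat > h.py <<'E'
from rig import *
import numpy as np, cv2
np.set_printoptions(precision=4,suppress=True)
def cap(n):
    s=read_state(); c=capture(n)
    if n=="wrist":
        T=np.eye(4);T[:3,:3]=s["tcp_rot"];T[:3,3]=s["position"];c["T"]=T@c["hand_eye"]
    else: c["T"]=np.array(c["cam_to_world"])
    return c
def cloud(c):
    d=c["depth"];K=np.array(c["mtx"]);v,u=np.mgrid[:d.shape[0],:d.shape[1]]
    p=np.stack([(u-K[0,2])/K[0,0]*d,(v-K[1,2])/K[1,1]*d,d],-1)
    w=p@c["T"][:3,:3].T+c["T"][:3,3]; w[d==0]=np.nan
    return w
def save(c,n,crop=None,k=1):
    im=c["frame"][:,:,::-1]
    if crop: u0,v0,u1,v1=crop; im=im[v0:v1,u0:u1]
    cv2.imwrite("pics/"+n+".png",cv2.resize(im,None,fx=k,fy=k,interpolation=cv2.INTER_CUBIC))
E
python3 - <<'E'
from h import *
import pickle
for n in("scene","top"):
    c=cap(n);save(c,n+"0");pickle.dump(c,open(n+".pkl","wb"))
    print(n,c["T"])
print(read_state())
E
```

```text
pics
scene [[-0.2004  0.617  -0.761   1.333 ]
 [ 0.9796  0.1158 -0.1641  0.1283]
 [-0.0131 -0.7784 -0.6277  0.7681]
 [ 0.      0.      0.      1.    ]]
top [[-0.0208 -0.9982  0.056   0.5243]
 [-0.9998  0.0209  0.0022 -0.0149]
 [-0.0033 -0.056  -0.9984  1.2941]
 [ 0.      0.      0.      1.    ]]
{'time_s': 0.1, 'joint_positions': array([-78.8106,  30.2735,  82.1499,   0.0006,  67.6883, -10.2283]), 'qvel': array([ 0.0089, -0.1787, -0.2352,  0.1361, -0.0037, -0.0067]), 'tau': array([  0.0001, -44.0986, -17.715 ,   0.0635,   0.0534,  -0.    ]), 'position': array([ 0.2281, -0.5812,  0.2467]), 'tcp_rot': array([[ 0.3652, -0.0004,  0.9309],
       [-0.9309,  0.0019,  0.3652],
       [-0.0019, -1.    ,  0.0004]]), 'force': array([-0.0796, -0.029 , -0.2855]), 'moment': array([ 0.0455,  0.0108, -0.0114]), 'opening': 1.0006998134983245}
```

View pics/scene0.png

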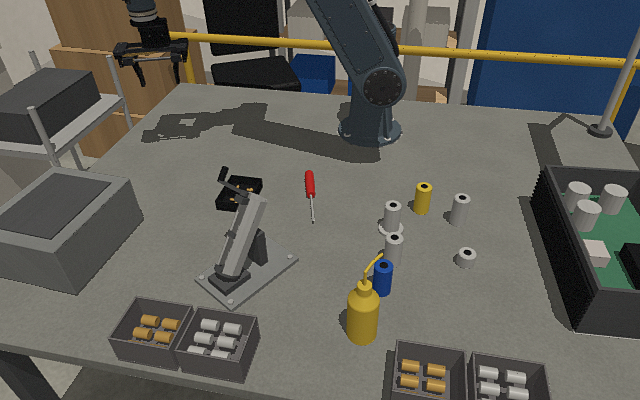

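View pics/top0.png

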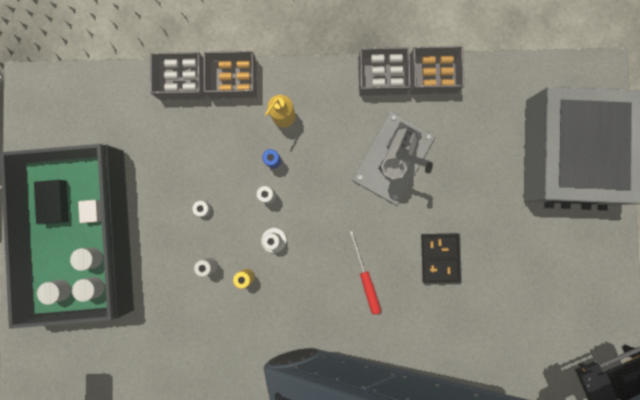

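The scene view shows the tube at (240,235) with the keeper peg at (222,173). The long plain spacers are at (393,248) and (461,208), the short one at (467,258) and the flanged one at (392,215). In the top view the long spacers are at (265,195) and (204,268). The tube mouth is near (395,165) and the black peg near (428,167).

```bash
python3 - <<'E'
from h import *
import pickle
c=pickle.load(open("top.pkl","rb"));w=cloud(c);s=pickle.load(open("scene.pkl","rb"));ws=cloud(s)
for n,(u,v) in dict(b=(265,195),a=(204,268),short=(202,209),fl=(273,240),yel=(242,280),blue=(271,158),bottle=(280,108)).items():
    q=w[v-14:v+15,u-14:u+15].reshape(-1,3);z=np.nanmax(q[:,2]) 
    t=q[(q[:,2]>(.07 if n!="short" else .028))]
    print(n,np.nanmax(q[:,2]),len(t),(t[:,:2].max(0)+t[:,:2].min(0))/2,np.median(t,axis=0),np.ptp(t,axis=0))
for n,(u0,v0,u1,v1) in dict(tray=(418,230,464,288),sd=(345,228,385,318)).items():
    q=w[v0:v1,u0:u1].reshape(-1,3);q=q[q[:,2]>.008];print(n,q.min(0),q.max(0))
# tube region cloud both
P=np.concatenate([w[100:215,350:445].reshape(-1,3),ws[155:310,190:300].reshape(-1,3)])
P=P[(P[:,2]>.02)]
print(len(P),P.min(0),P.max(0));np.save("tube.npy",P)
save(c,"topc",(340,95,450,215),5);save(s,"scenec",(190,150,310,310),3.7)
E
```

```text
b 0.0863197822045354 224 [0.5888 0.1238] [0.5884 0.1235 0.0796] [0.0384 0.038  0.014 ]
a 0.08823483424581813 233 [0.4172 0.2743] [0.4174 0.2733 0.08  ] [0.0381 0.0389 0.018 ]
short 0.041135869633173394 209 [0.5588 0.2878] [0.5594 0.288  0.0347] [0.0373 0.0376 0.013 ]
fl 0.08633923537434396 223 [0.4774 0.1113] [0.4771 0.1109 0.0798] [0.0378 0.0379 0.0157]
yel 0.08535561254106683 235 [0.3875 0.1822] [0.3878 0.1807 0.0795] [0.0376 0.04   0.0151]
blue 0.08714157547257173 218 [0.6757 0.1084] [0.6744 0.1093 0.08  ] [0.0371 0.0374 0.0168]
bottle 0.19538357308687915 580 [0.7861 0.0818] [0.7804 0.0799 0.1155] [0.0656 0.0578 0.1253]
tray [ 0.3649 -0.3474  0.0081] [ 0.4849 -0.2554  0.0382]
sd [ 0.2819 -0.1543  0.008 ] [ 0.4931 -0.0789  0.0326]
5353 [ 0.3656 -0.3457  0.02  ] [ 0.8515 -0.1017  0.2484]
```

View pics/topc.png

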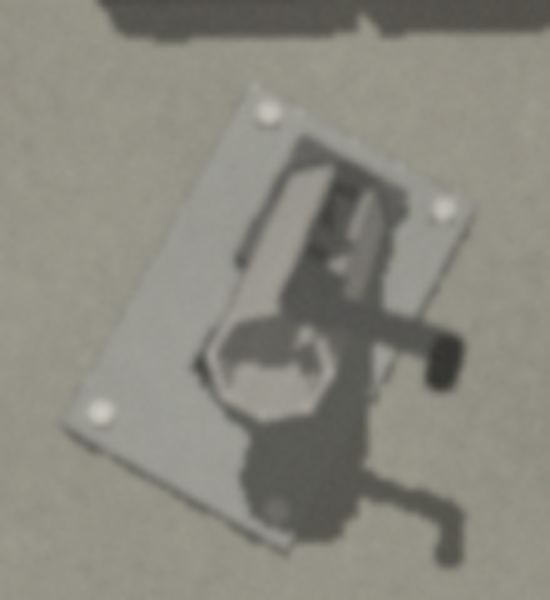

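View pics/scenec.png

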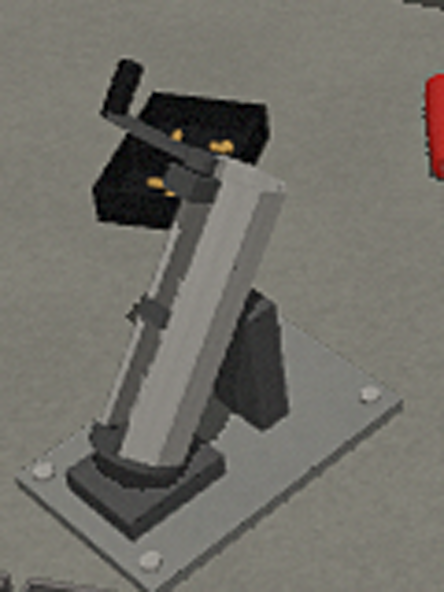

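```bash
cat >> h.py <<'E'
def tubeR(phi,t=np.radians(35)):
    h=np.array([np.cos(phi),np.sin(phi),0]);k=np.array([0,0,1.])
    z=np.sin(t)*h+np.cos(t)*k; x=np.cos(t)*-h+np.sin(t)*k   # upper side: x has +z comp
    return np.stack([x,np.cross(z,x),z],1)
E
python3 - <<'E'
from h import *
import pickle
from scipy.optimize import least_squares
ct=pickle.load(open("top.pkl","rb"));cs=pickle.load(open("scene.pkl","rb"))
wt=cloud(ct)[100:215,350:445].reshape(-1,3);ws=cloud(cs)[155:310,190:300].reshape(-1,3)
def od(q):
    a=np.arange(8)*np.pi/4;return (q[:,:2]@np.stack([np.cos(a),np.sin(a)])).max(1)
def fit(P,p):
    for it in range(8):
        R=tubeR(p[2]);q=(P-[p[0],p[1],.045])@R
        m=(q[:,2]>.02)&(q[:,2]<.165)&(abs(od(q)-.026)<(.012 if it<4 else .006))
        Q=P[m]
        f=lambda p:od((Q-[p[0],p[1],.045])@tubeR(p[2]))-.026
        p=least_squares(f,p,loss="soft_l1",f_scale=.0015).x
    return p,m.sum(),np.std(f(p)),np.median(abs(f(p)))
# init: mouth centre
M=wt.reshape(115,95,3)[68,44];print("mouth px",M)
phi=np.arctan2(.479,-.878)
p0=np.array([.652-.0986*np.cos(phi)*0,0,phi])
w=wt[(wt[:,2]>.17)];print("high pts",np.nanmedian(w,0))
c0=np.nanmedian(w,0)[:2]-.0986*np.array([np.cos(phi),np.sin(phi)])
ok=lambda P:P[(P[:,2]>.03)]
for n,P in dict(top=ok(wt),scene=ok(ws),both=np.concatenate([ok(wt),ok(ws)])).items():
    p,*r=fit(P,np.r_[c0,phi]);R=tubeR(p[2]);m=p[:2].tolist()+[.045]+.172*R[:,2]
    print(n,p[:2],np.degrees(p[2]),r,"mouth",m)
    q=(P-m)@R; b=(q[:,2]>.012)&(q[:,2]<.04)
    g=q[b]; 
    print(" peg pts",b.sum(),np.median(g,0),g.min(0),g.max(0))
    g=q[(abs(q[:,2])<.008)&(od(q)<.028)];print(" rim z",np.percentile(g[:,2],[10,50,90]),len(g))
E
```

```text
mouth px [ 0.6385 -0.176   0.1346]
high pts [ 0.6462 -0.1895  0.2109]
top [ 0.7222 -0.22  ] 149.48709775167512 [np.int64(662), np.float64(0.0011139666721664786), np.float64(0.0015509589511282298)] mouth [ 0.6372 -0.1699  0.1859]
 peg pts 89 [ 0.0484 -0.0568  0.0262] [ 0.0267 -0.0662  0.0124] [0.0548 0.0083 0.04  ]
 rim z [-0.005   0.0013  0.0039] 182
scene [ 0.7212 -0.215 ] 149.83480199551033 [np.int64(1679), np.float64(0.0018110994055076555), np.float64(0.0013590915016990883)] mouth [ 0.6359 -0.1654  0.1859]
 peg pts 85 [ 0.0534 -0.0576  0.0246] [ 0.0436 -0.0666  0.0126] [ 0.0578 -0.0536  0.0358]
 rim z [-0.0068 -0.0033 -0.0009] 142
both [ 0.7221 -0.2165] 149.81929265046873 [np.int64(2342), np.float64(0.0018620902215653152), np.float64(0.0015394544356338701)] mouth [ 0.6368 -0.1669  0.1859]
 peg pts 164 [ 0.0515 -0.0583  0.0267] [ 0.0282 -0.0687  0.0121] [0.0566 0.0058 0.0399]
 rim z [-0.0062 -0.0011  0.0023] 334
```

```bash
cat >> h.py <<'E'
from scipy.spatial.transform import Rotation as Ro
PHI=np.radians(149.7)
def toolR(tilt=35.,phi=PHI):  # x = -tube y, y = -tube z
    R=tubeR(phi,np.radians(tilt)); x=-R[:,1];y=-R[:,2]; return np.stack([x,y,np.cross(x,y)],1)
def plan(R,pos):
    s=read_state();print("shift",np.array(pos)-s["position"],"turn",Ro.from_matrix(R@np.array(s["tcp_rot"]).T).as_rotvec(),"t",s["time_s"])
E
python3 - <<'E'
from h import *
m=np.array([.6368,-.167,.186])
plan(toolR(0),[.5,-.25,.40])
plan(toolR(),m+.14*tubeR(PHI)[:,2])
c=cap("wrist");print(c["hand_eye"],c["mtx"])
E
```

```text
shift [0.2719 0.3312 0.1533] turn [-0.0019  0.0005 -0.9026] t 0.1
shift [0.3393 0.4547 0.054 ] turn [-0.0508 -0.6292 -0.8742] t 0.1
[[ 1.      0.0001  0.0001 -0.0003]
 [-0.0001 -0.3071  0.9517 -0.1371]
 [ 0.0001 -0.9517 -0.3071  0.0844]
 [ 0.      0.      0.      1.    ]] [[315.5986   0.     316.2568]
 [  0.     315.5986 193.5979]
 [  0.       0.       1.    ]]
```

Emit:
{"fn": "play_rows", "kwargs": {
  "commands": [
    [[0.03, 0.03, 0.06], [0, 0, -0.15]],
    [[0.08, 0.08, 0.12], [0, 0, -0.3]],
    [[0.12, 0.13, 0.14], [0, -0.1, -0.45]],
    [[0.17, 0.18, 0.14], [0, -0.2, -0.6]],
    [[0.2, 0.23, 0.12], [0, -0.35, -0.7]],
    [[0.25, 0.28, 0.11], [0, -0.5, -0.8]],
    [[0.28, 0.34, 0.1], [-0.03, -0.6, -0.85]],
    [[0.31, 0.4, 0.09], [-0.05, -0.629, -0.874]],
    [[0.325, 0.45, 0.09], [-0.05, -0.629, -0.874]],
    [[0.325, 0.465, 0.09], [-0.05, -0.629, -0.874]]
  ],
  "gripper": 0.07
}}

```text
time_s: 1.4
position: [0.5486, -0.1298, 0.3381]
tcp_rot: [[-0.505, 0.493, 0.708], [-0.863, -0.29, -0.414], [0.001, -0.82, 0.572]]
force: [0.9, -0.2, -0.6]
opening: 0.804
```

Emit:
{"fn": "play_rows", "kwargs": {
  "commands": [
    [[0, 0, 0], [0, 0, 0]],
    [[0, 0, 0], [0, 0, 0]]
  ]
}}

```text
time_s: 1.65
position: [0.5481, -0.1316, 0.3382]
tcp_rot: [[-0.504, 0.493, 0.709], [-0.864, -0.289, -0.413], [0.001, -0.82, 0.572]]
force: [-0.6, 0.1, 0.8]
opening: 0.805
```

```bash
python3 - <<'E'
from h import *
import pickle
c=cap("wrist");save(c,"w1");pickle.dump(c,open("w1.pkl","wb"));plan(toolR(),np.array([.6368,-.167,.186])+.14*tubeR(PHI)[:,2])
E
```

```text
shift [ 0.0195  0.0061 -0.0376] turn [ 0.0001 -0.0023  0.0016] t 1.7
```

View pics/w1.png

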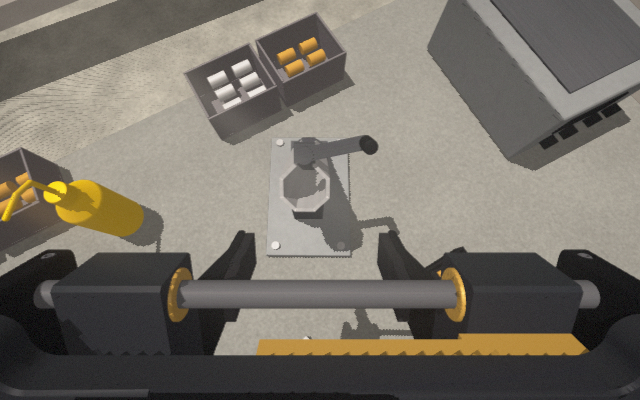

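The wrist view shows the tube mouth at (304,187), the pivot boss at (305,152) and the peg at (368,145). Next I'll refine by fitting the rim and overlaying the model on the image.

```bash
cat > rim.py <<'E'
from h import *
import pickle
from scipy.optimize import least_squares
c=pickle.load(open("w1.pkl","rb"));w=cloud(c);K=c["mtx"];T=c["T"]
m=np.array([.6368,-.167,.186]);R=tubeR(PHI)
q=(w.reshape(-1,3)-m)@R
a=np.arange(8)*np.pi/4;od=lambda q:(q[:,:2]@np.stack([np.cos(a),np.sin(a)])).max(1)
b=(abs(q[:,2])<.01)&(od(q)<.036);g=q[b];print("rim z",b.sum(),np.percentile(g[:,2],[5,25,50,75,95]))
pz=np.median(g[:,2])
g=g[g[:,0]<.02];print("rim box",g.min(0),g.max(0))
f=lambda p:(lambda r:np.where(r>.026,r-.026,np.where(r<.022,.022-r,0)))(od(g[:,:2]-p))
print("ctr",least_squares(f,[0,0]).x)
b=(q[:,2]>.032)&(q[:,2]<.04)&(np.hypot(q[:,0]-.05,q[:,1]+.06)<.02);print("peg top",b.sum(),np.median(q[b],0),q[b].min(0),q[b].max(0))
def proj(p):
    x=(np.atleast_2d(p)-T[:3,3])@T[:3,:3];return (x[:,:2]/x[:,2:])*np.diag(K)[:2]+[K[0,2],K[1,2]]
im=c["frame"][:,:,::-1][100:240,230:410].copy();k=4.4;im=cv2.resize(im,None,fx=k,fy=k,interpolation=cv2.INTER_CUBIC)
t=np.pi/8+np.arange(8)*np.pi/4
import sys
off=np.array([float(v) for v in sys.argv[1:4]])
for r,col in((.022,(0,0,255)),(.026,(0,255,0))):
    P=np.stack([r/np.cos(np.pi/8)*np.cos(t),r/np.cos(np.pi/8)*np.sin(t),0*t],1)+off
    u=(proj(P@R.T+m)-[230,100]+.5)*k-.5;cv2.polylines(im,[np.int32(u*16)],True,col,1,cv2.LINE_AA,4)
cv2.imwrite("pics/"+sys.argv[4]+".png",im)
E
python3 rim.py 0 0 0 ov1
```

```text
rim z 906 [-0.0078 -0.0008  0.0005  0.0014  0.0094]
rim box [-0.0279 -0.0282 -0.01  ] [0.02   0.0241 0.0029]
ctr [-0.0013 -0.0021]
peg top 191 [ 0.0477 -0.0623  0.0367] [ 0.0411 -0.0688  0.032 ] [ 0.0543 -0.0559  0.0387]
```

View pics/ov1.png

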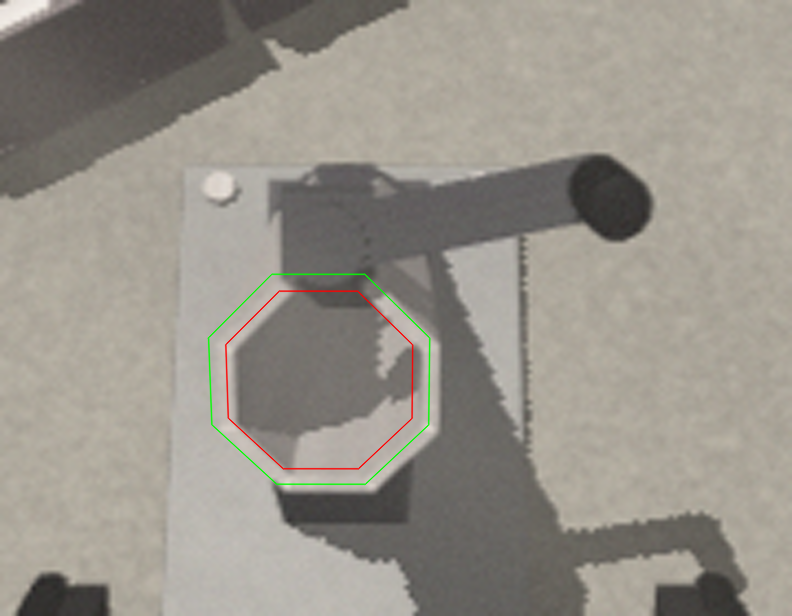

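```bash
cat >> h.py <<'E'
RT=tubeR(PHI)
M=np.array([.6368,-.167,.186])+RT@[-.0013,-.0021,.0005]
E
python3 - <<'E'
from h import *
print(M,RT); plan(toolR(0),[.589,.124,.22])
E
```

```text
[ 0.6346 -0.1681  0.1857] [[ 0.7073  0.5045 -0.4952]
 [-0.4133  0.8634  0.2894]
 [ 0.5736  0.      0.8192]]
shift [ 0.041   0.2566 -0.1183] turn [0.3087 0.5249 0.0012] t 1.7
```

Emit:
{"fn": "play_rows", "kwargs": {
  "commands": [
    [[0, 0.05, 0.01], [0.08, 0.13, 0]],
    [[0.01, 0.11, 0], [0.16, 0.27, 0]],
    [[0.02, 0.17, -0.03], [0.24, 0.4, 0]],
    [[0.03, 0.22, -0.07], [0.309, 0.525, 0.001]],
    [[0.041, 0.257, -0.118], [0.309, 0.525, 0.001]],
    [[0.041, 0.257, -0.118], [0.309, 0.525, 0.001]],
    [[0.041, 0.257, -0.118], [0.309, 0.525, 0.001]],
    [[0.041, 0.257, -0.118], [0.309, 0.525, 0.001]]
  ]
}}

```text
time_s: 2.7
position: [0.5903, 0.1233, 0.2224]
tcp_rot: [[-0.506, 0.004, 0.862], [-0.862, 0.001, -0.506], [-0.003, -1.0, 0.003]]
force: [0.4, -0.6, 0.2]
opening: 0.802
```

```bash
cat >> h.py <<'E'
def find(c,xy,z=.08,rad=.035):
    """centre of the top disc near xy, from its rim"""
    w=cloud(c).reshape(-1,3);g=w[(abs(w[:,2]-z)<.008)&(np.hypot(w[:,0]-xy[0],w[:,1]-xy[1])<rad)]
    if len(g)<20: return len(g)
    (x,y),r=cv2.minEnclosingCircle(np.float32(g[:,:2]*1000))
    return len(g),np.array([x,y])/1000,r,np.median(g,0)
E
python3 - <<'E'
from h import *
c=cap("wrist");save(c,"w2");print(find(c,[.589,.124]))
plan(toolR(0),[.589,.124,.059])
E
```

```text
(1392, array([0.5889, 0.1249]), 20.006301879882812, array([0.5902, 0.124 , 0.0799]))
shift [-0.0013  0.0004 -0.1635] turn [-0.0006  0.0043  0.0019] t 2.75
```

Emit:
{"fn": "play_rows", "kwargs": {
  "commands": [
    [[-0.001, 0.001, -0.04], [0, 0.004, 0.002]],
    [[-0.001, 0.001, -0.09], [0, 0.004, 0.002]],
    [[-0.001, 0.001, -0.13], [0, 0.004, 0.002]],
    [[-0.001, 0.001, -0.15], [0, 0.004, 0.002]],
    [[-0.001, 0.001, -0.15], [0, 0.004, 0.002]]
  ]
}}

```text
time_s: 3.38
position: [0.588, 0.1253, 0.0702]
tcp_rot: [[-0.504, -0.005, 0.864], [-0.864, 0.001, -0.504], [0.002, -1.0, -0.004]]
force: [-0.1, -0.3, -0.1]
opening: 0.806
```

Emit:
{"fn": "play_rows", "kwargs": {
  "commands": [
    [[0, 0, 0], [0, 0, 0]],
    [[0, 0, 0], [0, 0, 0]],
    [[0, 0, 0], [0, 0, 0]],
    [[0, 0, 0], [0, 0, 0]],
    [[0, 0, 0], [0, 0, 0]],
    [[0, 0, 0.02], [0, 0, 0]],
    [[0, 0, 0.07], [0, 0, 0]],
    [[0, 0, 0.13], [0, 0, 0]],
    [[0, 0, 0.18], [0, 0, 0]],
    [[0, 0, 0.18], [0, 0, 0]]
  ],
  "gripper": 0.02
}}

```text
time_s: 4.62
position: [0.5908, 0.1266, 0.2547]
tcp_rot: [[-0.502, 0.006, 0.865], [-0.865, 0.001, -0.502], [-0.004, -1.0, 0.005]]
force: [-0.1, 0.7, -2.8]
opening: 0.452
```

```bash
python3 - <<'E'
from h import *
import pickle
c=cap("wrist");save(c,"w3",(180,130,460,330),2.8);pickle.dump(c,open("w3.pkl","wb"))
w=cloud(c);s=read_state();q=((w.reshape(-1,3)-s["position"])@s["tcp_rot"]).reshape(w.shape)
# points between the fingers
b=(abs(q[...,0])<.025)&(q[...,1]>-.03)&(q[...,1]<.1)&(abs(q[...,2])<.04)
g=q[b];print(len(g))
for y0 in np.arange(-.02,.1,.01):
    k=g[(g[:,1]>=y0)&(g[:,1]<y0+.01)]
    if len(k)>5:print(round(y0,3),len(k),"x",k[:,0].min(),k[:,0].max(),"z",k[:,2].min(),k[:,2].max())
plan(toolR(),M+.13*RT[:,2])
E
```

```text
7511
-0.02 3046 x -0.024957266326168397 0.02497689688725152 z -0.016539910600740323 0.022824802337973224
-0.01 1071 x -0.024936369388141588 0.02498967828731321 z -0.01853283460203751 0.022906249567951547
0.0 789 x -0.024929093816557384 0.024892440225052537 z 0.005036653464917689 0.02290154063917461
0.01 659 x -0.02496175285162323 0.02490893189079325 z 0.005551740987343185 0.022944962909251188
0.02 429 x -0.024610915117250044 0.024640782127458294 z 0.009565500815200238 0.0230319998346869
0.03 331 x -0.018718334239586885 0.017929204270465755 z 0.009915799062254888 0.022936672159884063
0.04 281 x -0.0188427829593454 0.017976412490584955 z 0.010102703273034556 0.02307423051322127
0.05 251 x -0.018723661704916246 0.018344520152214258 z 0.009165412871830323 0.023382607951997827
0.06 110 x -0.0183799553570906 0.017951466972067065 z 0.010420231398009674 0.0231064808960125
shift [-0.0186 -0.2569  0.0404] turn [-0.3085 -0.5281 -0.0026] t 4.675
```

View pics/w3.png

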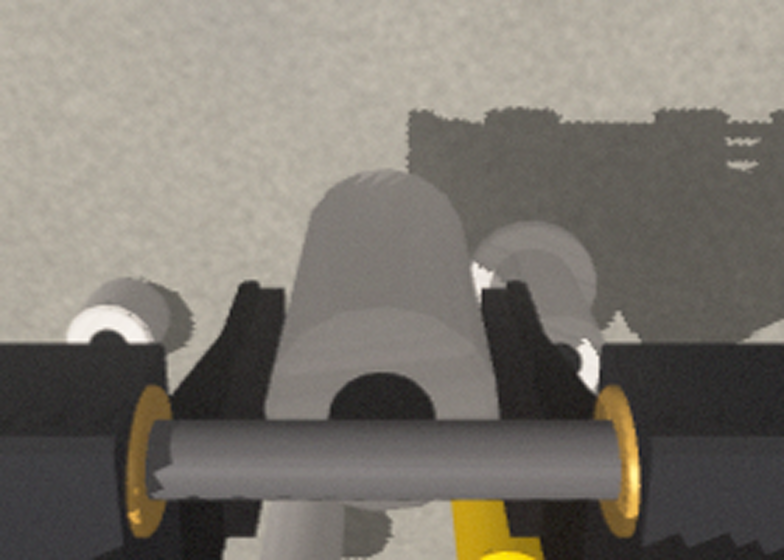

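The spacer is held straight: its front face is at a constant tool z of +23 mm, so its axis sits 3 mm off the TCP in tool z. Its bottom is about 70 mm ahead of the TCP. I'll correct for this at the tube.

Emit:
{"fn": "play_rows", "kwargs": {
  "commands": [
    [[0, -0.04, 0.04], [-0.05, -0.09, 0]],
    [[0, -0.09, 0.07], [-0.1, -0.18, 0]],
    [[-0.01, -0.14, 0.08], [-0.15, -0.27, 0]],
    [[-0.02, -0.19, 0.08], [-0.2, -0.36, 0]],
    [[-0.02, -0.23, 0.07], [-0.26, -0.45, 0]],
    [[-0.02, -0.257, 0.05], [-0.309, -0.528, -0.003]],
    [[-0.02, -0.257, 0.04], [-0.309, -0.528, -0.003]],
    [[-0.02, -0.257, 0.04], [-0.309, -0.528, -0.003]],
    [[-0.02, -0.257, 0.04], [-0.309, -0.528, -0.003]],
    [[-0.02, -0.257, 0.04], [-0.309, -0.528, -0.003]]
  ]
}}

```text
time_s: 5.92
position: [0.5692, -0.1302, 0.2913]
tcp_rot: [[-0.505, 0.494, 0.708], [-0.863, -0.29, -0.413], [0.001, -0.82, 0.573]]
force: [-0.1, -0.0, -2.7]
opening: 0.452
```

```bash
cat > ins.py <<'E'
from h import *
import pickle,sys
c=cap("wrist");s=read_state();save(c,sys.argv[1],(180,90,460,290),2.8);w=cloud(c).reshape(-1,3)
q=(w-M)@RT;p=(s["position"]-M)@RT;print("tcp in mouth frame",p,"rot err",Ro.from_matrix(toolR()@np.array(s["tcp_rot"]).T).as_rotvec(),"F",s["force"])
a=np.arange(8)*np.pi/4;od=lambda q:(q[:,:2]@np.stack([np.cos(a),np.sin(a)])).max(1)
g=q[(abs(q[:,2])<.006)&(od(q)<.034)&(q[:,0]<.02)]
print("rim n",len(g),"z",np.percentile(g[:,2],[10,50,90]),g.min(0),g.max(0))
from scipy.optimize import least_squares
f=lambda p:(lambda r:np.where(r>.026,r-.026,np.where(r<.022,.022-r,0)))(od(g[:,:2]-p))
if len(g)>30: print("rim ctr",least_squares(f,[0,0]).x)
b=(np.hypot(q[:,0],q[:,1])<.035)&(q[:,2]>p[2]-.066)&(q[:,2]<p[2]-.03)
g=q[b]
for i in range(4):
  f=lambda v:np.hypot(g[:,0]-v[0],g[:,1]-v[1])-.02
  v=least_squares(f,[0,0],loss="soft_l1",f_scale=.001).x; g=g[abs(f(v))<.004]
print("spacer axis",v,len(g))
for lo,hi in((.03,.045),(.05,.066)):
  k=g[(g[:,2]<p[2]-lo)&(g[:,2]>p[2]-hi)]; print("  slice",lo,len(k),least_squares(lambda v:np.hypot(k[:,0]-v[0],k[:,1]-v[1])-.02,v).x if len(k)>20 else "")
for x,z in((-.003,.082),(-.003,.034)): plan(toolR(),M+RT@[x,0,z])
E
python3 ins.py i1
```

```text
tcp in mouth frame [-0.0014 -0.0004  0.1299] rot err [ 0.0008 -0.0016  0.0005] F [ 0.0366 -0.4023 -2.0769]
rim n 423 z [-0.0016  0.0002  0.0011] [-0.0143 -0.0262 -0.006 ] [0.02   0.0264 0.0021]
rim ctr [0.0001 0.0001]
spacer axis [-0.0007 -0.0009] 1038
  slice 0.03 499 [-0.0007 -0.0008]
  slice 0.05 396 [-0.0007 -0.001 ]
shift [ 0.0228 -0.0129 -0.0402] turn [ 0.0008 -0.0016  0.0005] t 5.975
shift [ 0.0466 -0.0268 -0.0795] turn [ 0.0008 -0.0016  0.0005] t 5.975
```

Emit:
{"fn": "play_rows", "kwargs": {
  "commands": [
    [[0.013, -0.007, -0.02], [0, 0, 0]],
    [[0.023, -0.0125, -0.036], [0, 0, 0]],
    [[0.0275, -0.0152, -0.044], [0, 0, 0]],
    [[0.03, -0.0166, -0.048], [0, 0, 0]],
    [[0.033, -0.0182, -0.0525], [0, 0, 0]],
    [[0.0356, -0.0197, -0.057], [0, 0, 0]],
    [[0.0356, -0.0197, -0.057], [0, 0, 0]],
    [[0.0356, -0.0197, -0.057], [0, 0, 0]]
  ]
}}

```text
time_s: 6.98
position: [0.6038, -0.1504, 0.2335]
tcp_rot: [[-0.506, 0.492, 0.708], [-0.863, -0.29, -0.414], [0.002, -0.82, 0.572]]
force: [-0.0, 0.1, -1.5]
opening: 0.452
```

```bash
python3 ins.py i2
```

```text
tcp in mouth frame [-0.0016 -0.0002  0.0596] rot err [ 0.0004 -0.0029  0.0016] F [ 0.1324  0.4798 -1.7947]
rim n 948 z [-0.0033  0.0002  0.0023] [-0.0148 -0.026  -0.006 ] [0.0199 0.0264 0.006 ]
rim ctr [-0.0031 -0.0002]
spacer axis [-0.001  -0.0013] 1183
  slice 0.03 488 [-0.0011 -0.0009]
  slice 0.05 542 [-0.0007 -0.0021]
shift [-0.012   0.0072  0.0175] turn [ 0.0004 -0.0029  0.0016] t 7.025
shift [ 0.0118 -0.0066 -0.0218] turn [ 0.0004 -0.0029  0.0016] t 7.025
```

View pics/i2.png

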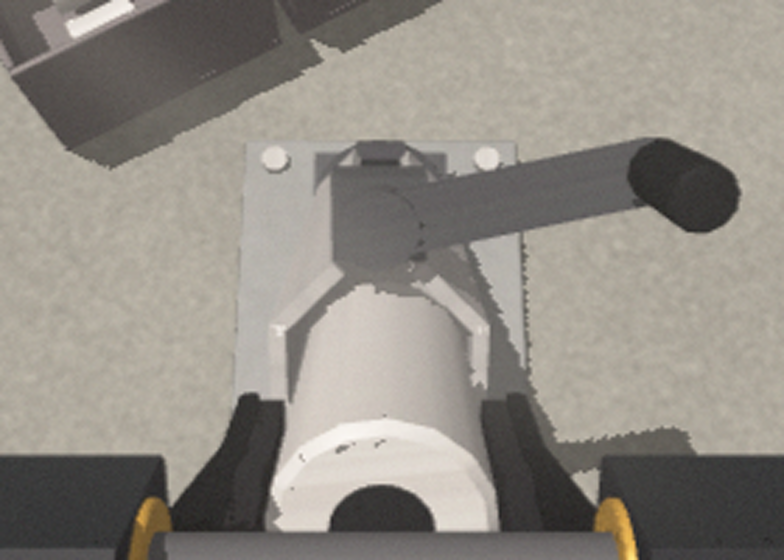

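The spacer's foot is in the mouth with no contact force. I'll push it on 25 mm and release.

Emit:
{"fn": "play_rows", "kwargs": {
  "commands": [
    [[0.005, -0.0027, -0.008], [0, 0, 0]],
    [[0.009, -0.005, -0.014], [0, 0, 0]],
    [[0.013, -0.007, -0.02], [0, 0, 0]],
    [[0.013, -0.007, -0.02], [0, 0, 0]]
  ]
}}

```text
time_s: 7.52
position: [0.617, -0.1576, 0.2124]
tcp_rot: [[-0.506, 0.491, 0.709], [-0.863, -0.29, -0.415], [0.002, -0.821, 0.57]]
force: [0.7, -0.2, -2.1]
opening: 0.456
```

Emit:
{"fn": "play_rows", "kwargs": {
  "commands": [
    [[0, 0, 0], [0, 0, 0]],
    [[0, 0, 0], [0, 0, 0]],
    [[0, 0, 0], [0, 0, 0]],
    [[0, 0, 0], [0, 0, 0]],
    [[0, 0, 0], [0, 0, 0]],
    [[-0.01, 0.006, 0.016], [0, 0, 0]],
    [[-0.03, 0.018, 0.05], [0, 0, 0]],
    [[-0.05, 0.03, 0.08], [0, 0, 0]],
    [[-0.05, 0.03, 0.08], [0, 0, 0]]
  ],
  "gripper": 0.065
}}

```text
time_s: 8.65
position: [0.5668, -0.1269, 0.2959]
tcp_rot: [[-0.505, 0.496, 0.706], [-0.863, -0.291, -0.413], [0.001, -0.818, 0.575]]
force: [0.1, -0.1, -0.3]
opening: 0.745
```

```bash
cat > chk.py <<'E'
from h import *
import sys
c=cap("wrist");save(c,sys.argv[1],(180,90,460,290),2.8);w=cloud(c).reshape(-1,3);q=(w-M)@RT
g=q[(np.hypot(q[:,0],q[:,1])<.018)&(q[:,2]>-.17)&(q[:,2]<.1)]
h,e=np.histogram(g[:,2],np.arange(-.18,.1,.01));print([(round(a,3),n) for a,n in zip(e,h) if n])
print("want top at",-.172+.08,-.172+.16)
plan(toolR(0),[.417,.274,.22])
E
python3 chk.py r1
```

```text
[(np.float64(-0.1), np.int64(437)), (np.float64(-0.09), np.int64(5))]
want top at -0.09199999999999998 -0.011999999999999983
shift [-0.15    0.4013 -0.0746] turn [0.3097 0.5266 0.0008] t 8.7
```

View pics/r1.png

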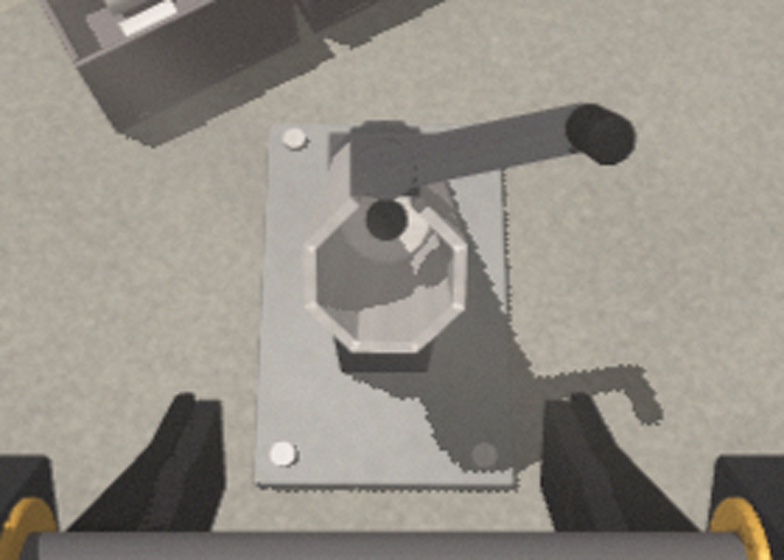

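The first spacer is seated: its top is 92–100 mm below the mouth and its bore mark is visible deep in the tube. Now the second one.

Emit:
{"fn": "play_rows", "kwargs": {
  "commands": [
    [[-0.02, 0.05, 0.02], [0.06, 0.1, 0]],
    [[-0.04, 0.11, 0.02], [0.12, 0.2, 0]],
    [[-0.06, 0.16, 0.01], [0.18, 0.3, 0]],
    [[-0.08, 0.21, 0], [0.24, 0.4, 0]],
    [[-0.1, 0.26, -0.02], [0.3, 0.5, 0]],
    [[-0.12, 0.31, -0.04], [0.31, 0.527, 0]],
    [[-0.14, 0.36, -0.06], [0.31, 0.527, 0]],
    [[-0.15, 0.401, -0.075], [0.31, 0.527, 0]],
    [[-0.15, 0.401, -0.075], [0.31, 0.527, 0]],
    [[-0.15, 0.401, -0.075], [0.31, 0.527, 0]]
  ]
}}

```text
time_s: 9.95
position: [0.4173, 0.2731, 0.2175]
tcp_rot: [[-0.505, -0.004, 0.863], [-0.863, -0.0, -0.505], [0.002, -1.0, -0.003]]
force: [1.0, -0.3, 0.3]
opening: 0.747
```

```bash
python3 - <<'E'
from h import *
c=cap("wrist");f=find(c,[.417,.274]);print(f)
plan(toolR(0),[*f[1],.071])
E
```

```text
(1440, array([0.4174, 0.2746]), 20.02921485900879, array([0.4187, 0.2737, 0.0797]))
shift [-0.0002  0.0017 -0.1469] turn [-0.0002 -0.0033  0.0017] t 10.0
```

Emit:
{"fn": "play_rows", "kwargs": {
  "commands": [
    [[0, 0.001, -0.04], [0, -0.003, 0.001]],
    [[0, 0.001, -0.09], [0, -0.003, 0.001]],
    [[0, 0.001, -0.13], [0, -0.003, 0.001]],
    [[0, 0.001, -0.147], [0, -0.003, 0.001]],
    [[0, 0.001, -0.147], [0, -0.003, 0.001]]
  ]
}}

```text
time_s: 10.62
position: [0.4172, 0.2731, 0.0704]
tcp_rot: [[-0.506, -0.002, 0.862], [-0.862, -0.0, -0.506], [0.001, -1.0, -0.002]]
force: [0.4, 0.1, 0.5]
opening: 0.749
```

Emit:
{"fn": "play_rows", "kwargs": {
  "commands": [
    [[0, 0, 0], [0, 0, 0]],
    [[0, 0, 0], [0, 0, 0]],
    [[0, 0, 0], [0, 0, 0]],
    [[0, 0, 0], [0, 0, 0]],
    [[0, 0, 0], [0, 0, 0]],
    [[0, 0, 0.02], [0, 0, 0]],
    [[0, 0, 0.07], [0, 0, 0]],
    [[0, 0, 0.13], [0, 0, 0]],
    [[0, 0, 0.19], [0, 0, 0]],
    [[0, 0, 0.24], [0, 0, 0]]
  ],
  "gripper": 0.02
}}

```text
time_s: 11.88
position: [0.4163, 0.2745, 0.3133]
tcp_rot: [[-0.504, 0.0, 0.864], [-0.864, 0.001, -0.504], [-0.001, -1.0, -0.0]]
force: [0.5, 1.1, -2.5]
opening: 0.447
```

```bash
python3 - <<'E'
from h import *
plan(toolR(),M+RT@[-.001,.0005,.13])
E
```

```text
shift [ 0.1534 -0.4042 -0.0218] turn [-0.3092 -0.527  -0.0008] t 11.875
```

Emit:
{"fn": "play_rows", "kwargs": {
  "commands": [
    [[0.02, -0.05, 0.01], [-0.04, -0.07, 0]],
    [[0.04, -0.1, 0.01], [-0.08, -0.14, 0]],
    [[0.06, -0.15, 0.01], [-0.13, -0.22, 0]],
    [[0.08, -0.2, 0.01], [-0.18, -0.31, 0]],
    [[0.1, -0.25, 0.01], [-0.23, -0.4, 0]],
    [[0.12, -0.3, 0.01], [-0.28, -0.48, 0]],
    [[0.14, -0.35, 0], [-0.309, -0.527, -0.001]],
    [[0.153, -0.4, -0.01], [-0.309, -0.527, -0.001]],
    [[0.153, -0.404, -0.022], [-0.309, -0.527, -0.001]],
    [[0.153, -0.404, -0.022], [-0.309, -0.527, -0.001]]
  ]
}}

```text
time_s: 13.12
position: [0.5678, -0.1291, 0.2868]
tcp_rot: [[-0.506, 0.489, 0.71], [-0.862, -0.288, -0.416], [0.001, -0.823, 0.568]]
force: [-0.3, 0.8, -2.2]
opening: 0.447
```

Emit:
{"fn": "play_rows", "kwargs": {
  "commands": [
    [[0, 0, 0], [0, 0, 0]],
    [[0, 0, 0], [0, 0, 0]]
  ]
}}

```text
time_s: 13.38
position: [0.5699, -0.1281, 0.2899]
tcp_rot: [[-0.503, 0.496, 0.708], [-0.864, -0.289, -0.412], [-0.0, -0.819, 0.574]]
force: [0.3, 0.1, -2.8]
opening: 0.454
```

```bash
python3 ins.py i3
```

```text
tcp in mouth frame [-0.0023  0.0018  0.129 ] rot err [ 0.0001  0.0004 -0.0012] F [-0.4028 -0.3397 -1.9583]
rim n 454 z [-0.002   0.0002  0.0011] [-0.0159 -0.0261 -0.0056] [0.02   0.026  0.0025]
rim ctr [0.0001 0.0001]
spacer axis [-0.0029  0.0017] 1050
  slice 0.03 513 [-0.0029  0.0016]
  slice 0.05 393 [-0.0029  0.0017]
shift [ 0.0219 -0.0149 -0.0389] turn [ 0.0001  0.0004 -0.0012] t 13.425
shift [ 0.0456 -0.0288 -0.0782] turn [ 0.0001  0.0004 -0.0012] t 13.425
```

Emit:
{"fn": "play_rows", "kwargs": {
  "commands": [
    [[0.0162, -0.0113, -0.0229], [0, 0, 0]],
    [[0.0236, -0.0157, -0.0352], [0, 0, 0]],
    [[0.0261, -0.0171, -0.0393], [0, 0, 0]],
    [[0.0285, -0.0186, -0.0434], [0, 0, 0]],
    [[0.031, -0.02, -0.0475], [0, 0, 0]],
    [[0.0335, -0.0214, -0.0516], [0, 0, 0]],
    [[0.0355, -0.0226, -0.0548], [0, 0, 0]],
    [[0.0355, -0.0226, -0.0548], [0, 0, 0]]
  ]
}}

```text
time_s: 14.42
position: [0.6054, -0.1521, 0.2343]
tcp_rot: [[-0.505, 0.494, 0.707], [-0.863, -0.289, -0.414], [0.0, -0.82, 0.573]]
force: [-0.7, -0.5, -2.6]
opening: 0.448
```

```bash
python3 ins.py i4
```

```text
tcp in mouth frame [ 0.0007 -0.0009  0.0591] rot err [-0.0002 -0.0006  0.0007] F [-0.3294  0.1749 -2.3981]
rim n 855 z [-0.0037  0.0001  0.002 ] [-0.0117 -0.026  -0.006 ] [0.02   0.0266 0.0059]
rim ctr [-0.0023 -0.0004]
spacer axis [ 0.0003 -0.0017] 1249
  slice 0.03 513 [ 0.0002 -0.0013]
  slice 0.05 596 [ 0.0008 -0.0026]
shift [-0.0135  0.0089  0.0166] turn [-0.0002 -0.0006  0.0007] t 14.475
shift [ 0.0103 -0.005  -0.0227] turn [-0.0002 -0.0006  0.0007] t 14.475
```

Emit:
{"fn": "play_rows", "kwargs": {
  "commands": [
    [[0.005, -0.0022, -0.0085], [0, 0, 0]],
    [[0.009, -0.0045, -0.0148], [0, 0, 0]],
    [[0.0125, -0.0066, -0.0207], [0, 0, 0]],
    [[0.0125, -0.0066, -0.0207], [0, 0, 0]]
  ]
}}

```text
time_s: 14.98
position: [0.6179, -0.1588, 0.2129]
tcp_rot: [[-0.505, 0.494, 0.708], [-0.863, -0.289, -0.414], [0.0, -0.82, 0.572]]
force: [1.1, 0.1, -1.8]
opening: 0.448
```

Emit:
{"fn": "play_rows", "kwargs": {
  "commands": [
    [[0, 0, 0], [0, 0, 0]],
    [[0, 0, 0], [0, 0, 0]],
    [[0, 0, 0], [0, 0, 0]],
    [[0, 0, 0], [0, 0, 0]],
    [[0, 0, 0], [0, 0, 0]],
    [[-0.01, 0.006, 0.016], [0, 0, 0]],
    [[-0.03, 0.018, 0.05], [0, 0, 0]],
    [[-0.05, 0.03, 0.08], [0, 0, 0]],
    [[-0.05, 0.03, 0.08], [0, 0, 0]]
  ],
  "gripper": 0.065
}}

```text
time_s: 16.1
position: [0.5678, -0.1282, 0.2964]
tcp_rot: [[-0.504, 0.498, 0.705], [-0.863, -0.29, -0.412], [-0.001, -0.817, 0.577]]
force: [0.5, -0.2, -0.6]
opening: 0.745
```

```bash
cat >> chk.py <<'E'
b=(q[:,2]>.032)&(q[:,2]<.04)&(np.hypot(q[:,0]-.036,q[:,1])>.045)&(np.hypot(q[:,0]-.036,q[:,1])<.08)
pg=(q[b].min(0)+q[b].max(0))/2;print("peg",b.sum(),pg,"theta",np.arctan2(-pg[1],.036-pg[0]))
s=read_state();print("tcp in mouth frame",(s["position"]-M)@RT)
E
python3 chk.py r2
```

```text
[(np.float64(-0.06), np.int64(2)), (np.float64(-0.05), np.int64(16)), (np.float64(-0.04), np.int64(41)), (np.float64(-0.03), np.int64(61)), (np.float64(-0.02), np.int64(1126)), (np.float64(-0.01), np.int64(8))]
want top at -0.09199999999999998 -0.011999999999999983
shift [-0.151   0.4025 -0.0751] turn [0.3091 0.5294 0.0004] t 16.15
peg 274 [ 0.049  -0.0602  0.0351] theta 1.783036807777615
tcp in mouth frame [-0.0007  0.0006  0.1341]
```

View pics/r2.png

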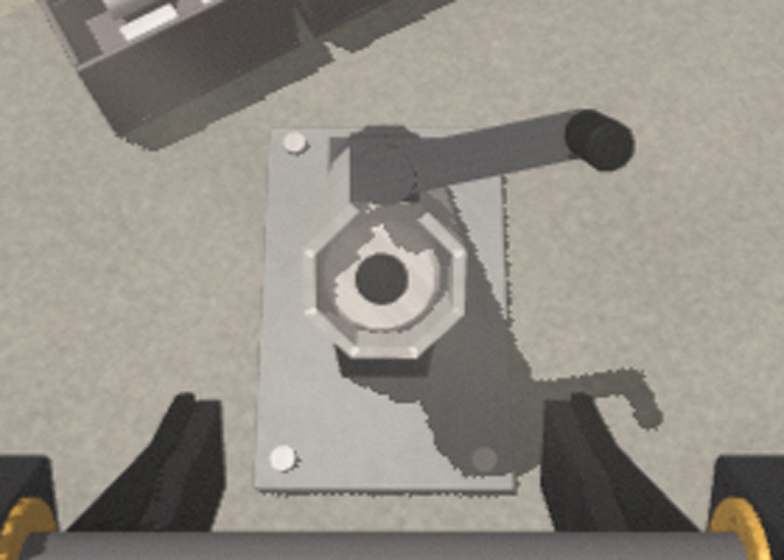

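Both spacers are end to end: the top of the second is 10–20 mm below the mouth, where 12 mm is expected. The peg is at (0.049, −0.060), so the keeper is at about 1.78 rad. I'll close the fingers and move to the peg's +x side.

Emit:
{"fn": "play_rows", "kwargs": {
  "commands": [
    [[0.018, -0.041, 0.025], [0, 0, 0]],
    [[0.036, -0.082, 0.051], [0, 0, 0]],
    [[0.036, -0.082, 0.051], [0, 0, 0]],
    [[0.036, -0.082, 0.051], [0, 0, 0]],
    [[0.052, -0.091, 0.0245], [0, 0, 0]],
    [[0.068, -0.1, -0.002], [0, 0, 0]],
    [[0.084, -0.11, -0.0285], [0, 0, 0]],
    [[0.084, -0.11, -0.0285], [0, 0, 0]],
    [[0.084, -0.11, -0.0285], [0, 0, 0]]
  ],
  "gripper": 0.0
}}

```text
time_s: 17.27
position: [0.6512, -0.2376, 0.2649]
tcp_rot: [[-0.504, 0.494, 0.708], [-0.863, -0.288, -0.414], [0.0, -0.82, 0.572]]
force: [0.5, -0.6, 0.5]
opening: 0.006
```

```bash
python3 chk.py k1; python3 -c "
from h import *
for p in((.05,-.052,.037),(.0065,-.05,.037)): plan(toolR(),M+RT@p)"
```

```text
[(np.float64(-0.17), np.int64(43)), (np.float64(-0.16), np.int64(52)), (np.float64(-0.15), np.int64(58)), (np.float64(-0.14), np.int64(65)), (np.float64(-0.13), np.int64(66)), (np.float64(-0.12), np.int64(27))]
want top at -0.09199999999999998 -0.011999999999999983
shift [-0.2345  0.5118 -0.0459] turn [ 0.308   0.5271 -0.0001] t 17.325
peg 343 [ 0.0706 -0.0503  0.036 ] theta 2.1733025272112694
tcp in mouth frame [ 0.0868 -0.0516  0.0372]
shift [-0.0261  0.0148 -0.0212] turn [-0.0001 -0.0003 -0.0001] t 17.325
shift [-0.0559  0.0345 -0.0462] turn [-0.0001 -0.0003 -0.0001] t 17.325
```

Emit:
{"fn": "play_rows", "kwargs": {
  "commands": [
    [[-0.008, 0.005, -0.0065], [0, 0, 0]],
    [[-0.016, 0.0095, -0.013], [0, 0, 0]],
    [[-0.023, 0.014, -0.019], [0, 0, 0]],
    [[-0.03, 0.018, -0.025], [0, 0, 0]],
    [[-0.037, 0.0225, -0.0305], [0, 0, 0]],
    [[-0.044, 0.027, -0.0365], [0, 0, 0]],
    [[-0.05, 0.031, -0.0415], [0, 0, 0]],
    [[-0.056, 0.0345, -0.046], [0, 0, 0]],
    [[-0.056, 0.0345, -0.046], [0, 0, 0]]
  ]
}}

```text
time_s: 18.45
position: [0.6009, -0.2047, 0.2226]
tcp_rot: [[-0.504, 0.506, 0.7], [-0.864, -0.293, -0.41], [-0.003, -0.812, 0.584]]
force: [13.1, 4.6, -0.8]
opening: 0.004
```

```bash
cat > peg.py <<'E'
from h import *
import sys
c=cap("top");s=read_state();w=cloud(c).reshape(-1,3);q=(w-M)@RT
p=(s["position"]-M)@RT;print("tcp",p,"F",s["force"],"t",s["time_s"])
cw=cap("wrist");save(cw,sys.argv[1],(180,60,460,260),2.8)
for w in (w,cloud(cw).reshape(-1,3)):
  q=(w-M)@RT;r=np.hypot(q[:,0]-.036,q[:,1])
  b=(q[:,2]>.03)&(q[:,2]<.042)&(r>.05)&(r<.074)
  b&=~((abs(q[:,0]-p[0])<.0125)&(abs(q[:,1]-p[1])<.0165))
  if b.sum()>5:
    g=np.median(q[b],0);print(b.sum(),g,q[b].min(0),q[b].max(0),"theta",np.arctan2(-g[1],.036-g[0]))
E
python3 peg.py k2
```

```text
tcp [ 0.0124 -0.0486  0.0363] F [13.3852  3.2321 -0.1791] t 18.5
```

View pics/k2.png

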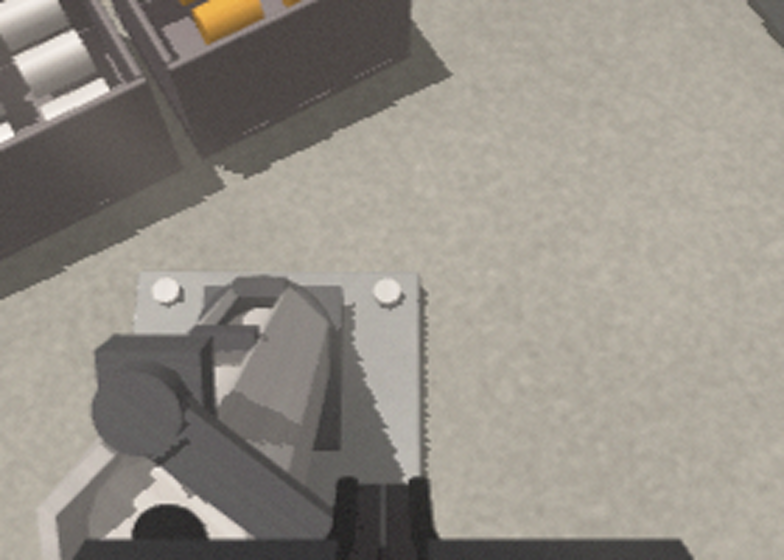

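The arm has swung round to about 1 rad, but the fingers feel about 13 N and lag 6 mm. I'll map the area from the fixed cameras before pushing on.

```bash
cat > amap.py <<'E'
from h import *
C=[(n,cap(n)) for n in("scene","top","wrist")];s=read_state()
p=(s["position"]-M)@RT;print("tcp",p,"F tube",s["force"]@RT,"opening",s["opening"],"t",s["time_s"])
for lo,hi in((.0005,.0095),(.014,.04)):
  A=np.full((30,34),".")
  for n,c in C:
    q=(cloud(c).reshape(-1,3)-M)@RT; q=q[(q[:,2]>lo)&(q[:,2]<hi)]
    i=np.floor((q[:,0]+.06)/.004).astype(int);j=np.floor((q[:,1]+.1)/.004).astype(int)
    k=(i>=0)&(i<30)&(j>=0)&(j<34);A[i[k],j[k]]=n[0]
  print("z",lo,hi,"rows x from .06 down, cols y -.1..  (4mm)")
  for i in range(29,-1,-1):print("%6.3f "%(-.06+i*.004)+"".join(A[i]))
E
python3 amap.py
```

```text
tcp [ 0.0125 -0.0486  0.0364] F tube [ 7.1511  9.5312 -4.599 ] opening 0.0071068056061723344 t 18.7
z 0.0005 0.0095 rows x from .06 down, cols y -.1..  (4mm)
 0.056 ..................................
 0.052 ..................................
 0.048 ..................................
 0.044 ......................twwws.......
 0.040 ......................wwwwwt......
 0.036 ......................wwwwwws.....
 0.032 .....................wwwwwww......
 0.028 ...................wwwwwwwww......
 0.024 ..................wwwwwwww.wt.....
 0.020 .................wwwwwwww..www....
 0.016 ................wwwwwww....wwww...
 0.012 ...............wwwwwww.......wwt..
 0.008 ..............twwwwww.........ww..
 0.004 ..............swwwww..........ww..
 0.000 .............sssss............ww..
-0.004 ..............ss..............ww..
-0.008 ...............s..............ww..
-0.012 ...............................w..
-0.016 ....................t.............
-0.020 ....................ttt...........
-0.024 ..................................
-0.028 ..................................
-0.032 ...........
[... 932 characters left out ...]
........sss.................
 0.000 ..............ss..................
-0.004 ..............ss..................
-0.008 ...............s..................
-0.012 ..............ss..................
-0.016 ..................................
-0.020 ..................................
-0.024 ..................................
-0.028 ..................................
-0.032 ..................................
-0.036 ..................................
-0.040 ..................................
-0.044 ..................................
-0.048 ..................................
-0.052 ..................................
-0.056 ..................................
-0.060 ..................................
```

The map puts the peg at about (−0.004, −0.047), so the keeper is near 0.86 rad. The flat push has friction-locked: the force line passes through the pivot. I'll back off, go round to the −y side and push along the arc.

Emit:
{"fn": "play_rows", "kwargs": {
  "commands": [
    [[0.01, -0.008, 0.009], [0, 0, 0]],
    [[0.01, -0.008, 0.009], [0, 0, 0]],
    [[0.002, -0.021, 0.009], [0, 0, 0]],
    [[-0.005, -0.034, 0.009], [0, 0, 0]],
    [[-0.005, -0.034, 0.009], [0, 0, 0]],
    [[-0.015, -0.028, 0.001], [0, 0, 0]],
    [[-0.025, -0.0225, -0.007], [0, 0, 0]],
    [[-0.025, -0.0225, -0.007], [0, 0, 0]]
  ]
}}

```text
time_s: 19.7
position: [0.5689, -0.2248, 0.2105]
tcp_rot: [[-0.505, 0.492, 0.71], [-0.863, -0.287, -0.415], [-0.0, -0.822, 0.569]]
force: [-0.3, -1.1, 0.2]
opening: 0.008
```

```bash
python3 amap.py | sed '2,32d' | head -28; python3 -c "
from h import *
s=read_state();p=M+RT@[0,0,0]
for a in (.86,.6,.4,.2,.05): plan(toolR(),M+RT@[.036-.062*np.cos(a),-.062*np.sin(a)-.022,.037])"
```

```text
tcp [-0.0052 -0.0824  0.0365] F tube [0.2973 0.2427 1.1759] opening 0.0033174638664193452 t 19.85
z 0.014 0.04 rows x from .06 down, cols y -.1..  (4mm)
 0.056 ..................................
 0.052 ..................................
 0.048 ..................................
 0.044 ..................................
 0.040 ..........................t.......
 0.036 ..................................
 0.032 ..................................
 0.028 ..................................
 0.024 ..................................
 0.020 ..................................
 0.016 ..................................
 0.012 ..................................
 0.008 ..................................
 0.004 .wwwwww.....tt....................
 0.000 ..wwwwtss..wwwwss.................
-0.004 ...swstss..wwttt..................
-0.008 ......sss..wtsts..................
-0.012 ......ss..........................
-0.016 ......ss..........................
-0.020 ......ss..........................
-0.024 ..................................
-0.028 ..................................
-0.032 ..................................
-0.036 ..................................
-0.040 ..................................
-0.044 ..................................
shift [0.007  0.0115 0.0008] turn [0.0003 0.0003 0.0003] t 19.85
shift [ 0.0055  0.0263 -0.0053] turn [0.0003 0.0003 0.0003] t 19.85
shift [ 0.0068  0.0381 -0.0087] turn [0.0003 0.0003 0.0003] t 19.85
shift [ 0.0102  0.0498 -0.0108] turn [0.0003 0.0003 0.0003] t 19.85
shift [ 0.014   0.0583 -0.0115] turn [0.0003 0.0003 0.0003] t 19.85
```

Emit:
{"fn": "play_rows", "kwargs": {
  "commands": [
    [[0.007, 0.0115, 0.001], [0, 0, 0]],
    [[0.0062, 0.019, -0.002], [0, 0, 0]],
    [[0.0055, 0.0263, -0.005], [0, 0, 0]],
    [[0.006, 0.032, -0.007], [0, 0, 0]],
    [[0.0068, 0.038, -0.0087], [0, 0, 0]],
    [[0.0085, 0.044, -0.01], [0, 0, 0]],
    [[0.01, 0.05, -0.0108], [0, 0, 0]],
    [[0.012, 0.054, -0.0112], [0, 0, 0]],
    [[0.0135, 0.0575, -0.0115], [0, 0, 0]],
    [[0.0135, 0.0575, -0.0115], [0, 0, 0]]
  ]
}}

```text
time_s: 21.1
position: [0.5848, -0.1691, 0.2011]
tcp_rot: [[-0.505, 0.495, 0.707], [-0.863, -0.29, -0.413], [0.0, -0.819, 0.574]]
force: [0.1, -0.1, 0.6]
opening: 0.005
```

```bash
python3 amap.py | sed '2,32d' | head -28
```

```text
tcp [-0.0257 -0.0262  0.037 ] F tube [ 0.0841  0.1107 -0.8794] opening 0.005206692657205385 t 21.25
z 0.014 0.04 rows x from .06 down, cols y -.1..  (4mm)
 0.056 ..................................
 0.052 ..................................
 0.048 ..................................
 0.044 ..................................
 0.040 ..................................
 0.036 ..................................
 0.032 ..................................
 0.028 ..................................
 0.024 ..................................
 0.020 ..................................
 0.016 ..................................
 0.012 ..................................
 0.008 ..................................
 0.004 ..................................
 0.000 ..................................
-0.004 ..................................
-0.008 ..................................
-0.012 ..................................
-0.016 ...............wwwwwws............
-0.020 ................wwwwtwwwss........
-0.024 ..................w.wwswws........
-0.028 .....................s.ss.........
-0.032 .....................ss.s.........
-0.036 .....................s............
-0.040 .....................s............
-0.044 ..................................
```

Emit:
{"fn": "play_rows", "kwargs": {
  "commands": [
    [[0.001, 0.0017, 0], [0, 0, 0]],
    [[0.002, 0.0035, 0], [0, 0, 0]],
    [[0.0025, 0.0043, 0], [0, 0, 0]],
    [[0.0025, 0.0043, 0], [0, 0, 0]]
  ]
}}

```text
time_s: 21.75
position: [0.5868, -0.1647, 0.2007]
tcp_rot: [[-0.505, 0.494, 0.708], [-0.863, -0.289, -0.414], [0.0, -0.82, 0.573]]
force: [-1.0, -0.8, -0.1]
opening: 0.004
```

Emit:
{"fn": "play_rows", "kwargs": {
  "commands": [
    [[0.0005, 0.0009, 0], [0, 0, 0]],
    [[0.001, 0.0017, 0], [0, 0, 0]],
    [[0.001, 0.0017, 0], [0, 0, 0]]
  ]
}}

```text
time_s: 22.12
position: [0.5879, -0.163, 0.2009]
tcp_rot: [[-0.505, 0.495, 0.707], [-0.863, -0.289, -0.414], [0.0, -0.819, 0.573]]
force: [-0.4, 0.1, 0.6]
opening: 0.003
```

Emit:
{"fn": "play_rows", "kwargs": {
  "commands": [
    [[0.0005, 0.0009, 0], [0, 0, 0]],
    [[0.001, 0.0017, 0], [0, 0, 0]],
    [[0.0015, 0.0026, 0], [0, 0, 0]],
    [[0.0015, 0.0026, 0], [0, 0, 0]]
  ]
}}

```text
time_s: 22.62
position: [0.5895, -0.1605, 0.2009]
tcp_rot: [[-0.505, 0.495, 0.707], [-0.863, -0.289, -0.414], [-0.0, -0.819, 0.573]]
force: [-0.9, -0.7, 0.1]
opening: 0.009
```

```bash
python3 amap.py | sed '2,32d' | sed -n '1p;15,30p'
```

```text
tcp [-0.0262 -0.0162  0.0371] F tube [-0.2179 -0.3111  0.733 ] opening 0.004775268076729787 t 22.775
 0.008 ..................................
 0.004 ..................................
 0.000 ..................................
-0.004 ..................................
-0.008 ..................................
-0.012 ..................................
-0.016 ..................wwttww..........
-0.020 ..................wwwwwwwwt.......
-0.024 ....................ww.wwwws......
-0.028 .......................wssss......
-0.032 .......................ssss.......
-0.036 .......................ss.........
-0.040 .......................s..........
-0.044 ..................................
-0.048 ..................................
-0.052 ..................................
```

Emit:
{"fn": "play_rows", "kwargs": {
  "commands": [
    [[-0.008, -0.013, 0], [0, 0, 0]],
    [[-0.015, -0.026, 0], [0, 0, 0]],
    [[-0.032, -0.016, 0.027], [0, 0, 0]],
    [[-0.048, -0.006, 0.055], [0, 0, 0]],
    [[-0.065, 0.003, 0.082], [0, 0, 0]],
    [[-0.065, 0.003, 0.082], [0, 0, 0]],
    [[-0.065, 0.003, 0.082], [0, 0, 0]]
  ]
}}

```text
time_s: 23.65
position: [0.5248, -0.1577, 0.2828]
tcp_rot: [[-0.505, 0.495, 0.707], [-0.863, -0.29, -0.414], [0.0, -0.819, 0.574]]
force: [-0.1, -0.6, 0.5]
opening: 0.004
```

```bash
cat > kp.py <<'E'
from h import *
import sys
c=cap("wrist");save(c,sys.argv[1],(150,60,470,290),2.5)
for n,w in(("wrist",cloud(c)),("top",cloud(cap("top")))):
    q=(w.reshape(-1,3)-M)@RT
    g=q[(q[:,2]>.032)&(q[:,2]<.04)&(np.hypot(q[:,0]+.026,q[:,1])<.025)]
    if len(g)>5:
        p=(g.min(0)+g.max(0))/2;print(n,len(g),p,np.median(g,0),"theta",np.arctan2(-p[1],.036-p[0]))
    g=q[(q[:,2]>.004)&(q[:,2]<.0095)&(abs(q[:,1])<.03)]
    for x in (.01,0,-.01):
        k=g[abs(g[:,0]-x)<.004]
        if len(k)>5: print("  arm at x",x,len(k),(k[:,1].min()+k[:,1].max())/2)
E
python3 kp.py k3
```

```text
wrist 231 [-0.0259 -0.0002  0.035 ] [-0.025  -0.0004  0.0359] theta 0.00246260216189849
  arm at x 0.01 152 7.396678712390421e-05
  arm at x 0 154 -7.855902020525215e-05
  arm at x -0.01 149 -7.675370200091068e-05
top 34 [-0.0254  0.0001  0.036 ] [-0.0241  0.0001  0.0366] theta -0.0023828097222125515
  arm at x 0.01 20 -0.009444951036356855
  arm at x 0 23 0.0002850150990366335
  arm at x -0.01 21 0.0002243245393608595
```

View pics/k3.png

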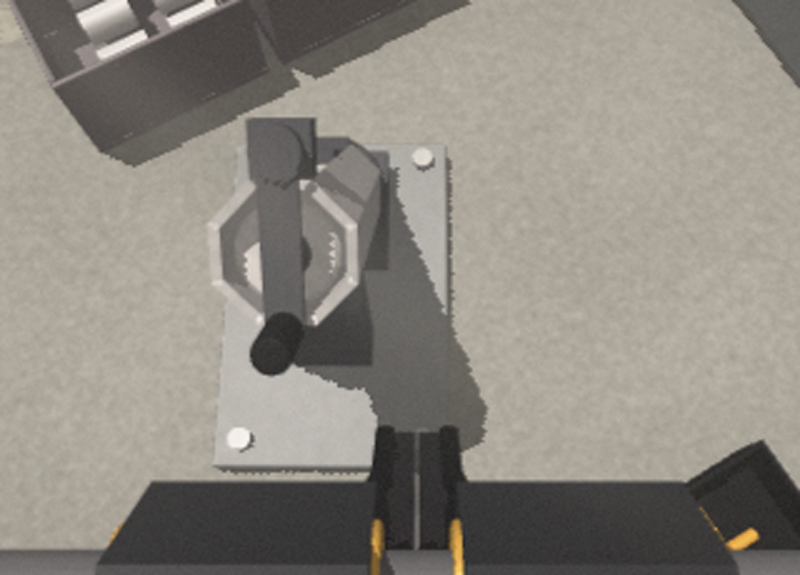

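The keeper is shut: the measured angle is 0.00 rad, the arm lies across the middle of the mouth with a spacer visible beneath it, and the robot is clear of everything. I'll check that the other parts haven't moved, then hand in.

```bash
python3 - <<'E'
from h import *
c=cap("top");w=cloud(c)
for n,(u,v) in dict(short=(202,209),fl=(273,240),yel=(242,280),blue=(271,158),bottle=(280,108)).items():
    q=w[v-14:v+15,u-14:u+15].reshape(-1,3);t=q[q[:,2]>(.07 if n!="short" else .028)];print(n,np.median(t,axis=0))
for n,(u0,v0,u1,v1) in dict(tray=(418,230,464,288),sd=(345,228,385,318)).items():
    q=w[v0:v1,u0:u1].reshape(-1,3);q=q[q[:,2]>.008];print(n,q.min(0),q.max(0))
print(hand_in())
E
```

```text
short [0.5595 0.2878 0.0349]
fl [0.4772 0.1109 0.08  ]
yel [0.3877 0.1809 0.0794]
blue [0.6758 0.1098 0.08  ]
bottle [0.7802 0.0801 0.1153]
tray [ 0.3642 -0.3581  0.008 ] [ 0.4987 -0.1819  0.378 ]
sd [ 0.3837 -0.1221  0.0091] [ 0.5087 -0.0422  0.5537]
the job is handed in; nothing more can be done
None
```

Both long plain spacers are in the leaning tube, end to end, and the keeper is shut against the middle of the mouth. I handed the job in at about 24 s of the 67 s allowed; the hand-in gives no verdict.

- **Spacers:** The first one's top measured 92–100 mm below the mouth (92 mm expected on the floor). The second's top measured 10–20 mm below it (12 mm expected).
- **Keeper:** It measured 0.00 rad from both the wrist and top cameras. The last picture shows the arm across the mouth with a spacer beneath it. I never felt a clear contact with the stop, so "fully shut" rests on those angle readings.
- **One problem on the way:** My first push on the keeper jammed at about 0.9 rad with about 13 N on the tool. I backed off and finished from the -y side with almost no force.
- **Other parts:** The short, flanged, yellow and blue spacers and the bottle are within about 1.5 mm of where they started. The tray and screwdriver were partly hidden by the arm in the final check, so those readings prove nothing. The arm and gripper never went down near either of them.
- **Robot:** At hand-in, the gripper stood empty about 100 mm clear of the keeper, touching nothing.

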